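Kit four radio parts into their matching inspection nests

ROBOT

A 7-joint arm with a two-finger parallel gripper is mounted at the origin on the work surface. World frame = base frame: x ahead of the robot, y to its left, z up, the work surface at z = 0. Lengths are in m, angles in degrees, forces in N, time in s.
With the tool pointing down it reaches from about 0.425 to 0.875 m from the base axis. Payload 4.7 kg.
Tool frame: the origin (TCP) lies on the mounting face of the last link; the fingertips stand 182 mm ahead of it and the grasp point (between the pads) lies 164 mm ahead of it; z points along the fingers, x is the direction in which the jaws open and shut, and the axes are right-handed (so a half turn about z gives the same grasp; the last joint's range is limited). The gripper opens to 87 mm and grips with 3 to 60 N. Pads are 19 mm wide; open, the fingers measure 117 mm over their backs; the gripper's body (75 mm by 190 mm) begins 51 mm behind the grasp point.
Start: joints at [-66.228, 18.392, -4.016, 83.108, 1.295, 78.541, -3.26], TCP at [0.254, 0.598, 0.405] pointing down, gripper open.
Joint ranges: [-163.93, 163.93], [-17.29, 119.83], [-79.2, 71.16], [3.27, 140.29], [-89.18, 269.18], [5.43, 117.66], [-154.24, 154.24]. Speed limits (degrees/s): [147.25, 147.25, 180, 180, 180, 180, 180].

INTERFACE

Orientations are given as [roll, pitch, yaw] about the fixed x, y, z axes, in that order (R = Rz(yaw) Ry(pitch) Rx(roll)).
In Python, from cell import status, cams, env, outline_of, landmark_of gives the robot as it stands. The module is installed in compiled form; this text tells all that it offers.
- The arm moves only by the tool jog_arm, never from a script. Its argument "rows" is a list of rows, each a list of 7 numbers: the closure, from 0 (fully open) to 1 (shut), then the shift along the tool's x, y, z in m, then the turn, a rotation vector about the tool's x, y, z in degrees. A call has 1 to 12 rows; each row shifts and turns the commanded pose from where the row before left it, along the tool's axes as they then stand; what a row does not reach is not made up. A row lasts 1/12 s, in which the tool goes at most 41.7 mm and 7.16 degrees, less where a joint would pass 70% of its speed; a pose out of reach is approached as far as the arm can. A call with a gripper value outside its range is refused whole. The fingers move at their own pace and stop on an object; "grip_force" is the grip in N (left out, the last holds). Time passes only in rows, so rows that do not move let the fingers close. It gives the time, the measured TCP pose, the force and the opening at its end, in the units of the state.
- status.get_obs(): the state, without advancing time (a new reading comes with each control period).
- cams.read_camera(name): name is "scene" or "top" or "wrist"; returns (picture, depth): 384x512x3 uint8, red, green, blue; 384x512 float32, m along the optical axis (not along the pixel's ray), 0 where there is no reading.
- cams.camera_params(name): a dict with "vfov" (degrees; the focal length in pixels is half the picture's height over the tangent of half this angle, whatever the lens; pixels are square), "cx", "cy" (the principal point, pixels), "eye" and "attitude" of the camera in the world. Camera axes: x right, y up, looking along -z (the intrinsics and any distortion apply to the point x, -y, -z); pixel columns grow to the right and rows downward; lengths in m; the calibration is good to about 2 mm. The wrist camera is an equidistant fisheye: a pixel r from the principal point sees the ray r / f radians off the axis. A picture is of the moment at which its call begins: read the wrist's pose just before it. camera_params takes no time and is no camera call; for the wrist camera it gives the pose at the moment of the call.
- env.sign_off(): hands the job in, once; it reports no verdict.
Trained networks look in the newest picture that a camera, given by its name, has taken for a name from the list of things; names that differ only in an ending like _2 or _b are one class to them, and where a whole thing is asked for, a point or a joint stands for the part that bears it (a point fixed in the world has none). Each returns a list of dicts, best first, with "conf" (0 to 1); they miss things now and then, are a little off and sometimes report something else, mostly with a low value. They report only what shows in the picture. A call takes as long as a camera call. They do not tell look-alikes from the thing itself.
- outline_of(camera, name): "pixels" (384x512 bool, what is visible of it) and "box" ([left, top, right, bottom] in pixels, round what is visible of it).
- landmark_of(camera, name): "position" ([row, column] in pixels: a listed point, or the origin of a listed thing).
The state is a dict: "time_s": time; "qpos": joint angles; "joint_velocities": joint speeds; "effort": joint torques, N m; "tool_pos": TCP position; "tool_rot": TCP orientation; "force": force on the tool from outside, world axes, zero at the start; "wrist_torque": the same for the moment, N m; "grip_width": finger opening in m.
Only numpy, scipy, OpenCV 4.12 (cv2) and the standard library are available. Lean on these libraries where they do the work, as an engineer would, in place of code of your own. Each camera call takes 0.05 s, during which the arm holds its last target. There are 200 camera calls.

TASK

Kit up the four loose radio parts for inspection: the tan housing, the steel channel bracket, the gold dial plate with its knob and the brass bulb holder. Put each one, the same way up as it stands now, into the brass-rimmed nest whose shape and size match its foot, lying flat on the nest's floor inside the rim, the long parts lined up with their long nests. Set them down without dropping them, and let go of everything at the end.

Things in the scene. Friction and masses are not known exactly. Their poses are not given: they have to be found in the camera images.
- housing_c (a point): Tan plastic radio housing, a closed block 84 (x) by 56 (y) by 45 mm high with dark grille slots on top, standing on the bench; about 0.2 kg. Point: its centre, 22.5 mm above its underside. x along the 84 mm length, z up. Grasp across the 56 mm width. Belongs in the wide rectangular nest, either way round
- bracket_c (a point): Steel channel bracket, a U section open at the top, 100 (x) by 36 (y) by 45 mm high, walls 3 mm, open ends; about 0.25 kg. Point: its middle, 22.5 mm above its underside (in the hollow). x along the 100 mm length, z up. Grasp across the outside of both walls, 36 mm. Belongs in the narrow rectangular nest, either way round
- dial_c (a point): Gold anodized dial plate: disc 70 mm across and 5 mm thick lying flat, with an upright round knob 24 mm across in its middle rising to 45 mm above the underside; about 0.14 kg. Point: on the knob's axis, 25 mm above the underside. z up. Grasp the knob. Belongs in the large round nest, any yaw
- holder_c (a point): Brass bulb holder standing upright: foot flange 40 mm across and 8 mm high, above it a round barrel 30 mm across up to 50 mm above the underside; about 0.09 kg. Point: on its axis, 25 mm above the underside. z up. Grasp the barrel. Belongs in the small round nest, any yaw
- nest_wide_seat (a point): Wide rectangular nest for the housing, inside 100 (x) by 72 (y) mm, outside 112 by 84 mm. Base 6 mm thick on the bench, brass rim 6 mm wide standing 6 mm above the floor (rim top 12 mm above the bench). Fixed. Point: middle of its floor, 6 mm above the bench; z up, x along the long side
- nest_narrow_seat (a point): Narrow rectangular nest for the bracket, inside 118 (x) by 54 (y) mm, outside 130 by 66 mm. Base 6 mm thick on the bench, brass rim 6 mm wide standing 6 mm above the floor (rim top 12 mm above the bench). Fixed. Point: middle of its floor, 6 mm above the bench; z up, x along the long side
- nest_large_round_seat (a point): Large round nest for the dial plate, inside 88 mm across, outside 100 mm. Base 6 mm thick on the bench, brass rim 6 mm wide standing 6 mm above the floor (rim top 12 mm above the bench). Fixed. Point: middle of its floor, 6 mm above the bench; z up
- nest_small_round_seat (a point): Small round nest for the bulb holder, inside 58 mm across, outside 70 mm. Base 6 mm thick on the bench, brass rim 6 mm wide standing 6 mm above the floor (rim top 12 mm above the bench). Fixed. Point: middle of its floor, 6 mm above the bench; z up
There are look-alikes about, which are no part of the job. What is shaped like the part that bears nest_small_round_seat but blue is not meant. Leave any green look-alike of the part that bears housing_c alone.

How it is judged (in metres and radians):
At the end, for the whole second after the job is handed in: Each part is released and at rest in its own nest: centre within 13 mm of the nest's centre seen from above, lying on the nest's floor (height within 3 mm), upright within 0.06 rad, and the housing's and the bracket's long axes within 0.26 rad of their nests' long axes (either way round) (horizontal distance between housing_c and nest_wide_seat below 0.013 m and z of housing_c in the frame of nest_wide_seat between 0.0195 and 0.0255 m and angle between each of housing_c, bracket_c, dial_c, holder_c's own z axis and vertical below 0.06 rad and linear speed of each of housing, bracket, dial, holder below 0.02 m/s and angle between the x axis of housing_c and the x axis of nest_wide_seat, either way round below 0.26 rad and horizontal distance between bracket_c and nest_narrow_seat below 0.013 m and z of bracket_c in the frame of nest_narrow_seat between 0.0195 and 0.0255 m and angle between the x axis of bracket_c and the x axis of nest_narrow_seat, either way round below 0.26 rad and horizontal distance between dial_c and nest_large_round_seat below 0.013 m and z of dial_c in the frame of nest_large_round_seat between 0.022 and 0.028 m and horizontal distance between holder_c and nest_small_round_seat below 0.013 m and z of holder_c in the frame of nest_small_round_seat between 0.022 and 0.028 m); the robot touches nothing.
It fails at once if the housing is dropped or thrown: it moves at over 0.8 m/s while the fingers do not hold it (linear speed of housing above 0.8 m/s and contact force between housing and the fingers below 0.01 N).
It fails at once if the bracket is dropped or thrown: it moves at over 0.8 m/s while the fingers do not hold it (linear speed of bracket above 0.8 m/s and contact force between bracket and the fingers below 0.01 N).
It fails at once if the dial plate is dropped or thrown: it moves at over 0.8 m/s while the fingers do not hold it (linear speed of dial above 0.8 m/s and contact force between dial and the fingers below 0.01 N).
It fails at once if the bulb holder is dropped or thrown: it moves at over 0.8 m/s while the fingers do not hold it (linear speed of holder above 0.8 m/s and contact force between holder and the fingers below 0.01 N).
It also fails if it takes over 104 s, if anything falls off the work surface, if the arm or the gripper's body presses on something with over 40 N, if the wrist force passes 120 N, or if a joint passes its speed limit or range.

## Working session

There is one attempt and no reset: what is moved stays moved. The work goes in short steps, Python scripts to look and compute and a tool call to move; the robot and the scene stay as the last step left them, time stands still between calls to the robot, and variables do not carry over. Pictures are saved under pics/ and viewed, about 12 in all and at most 16, crops included, and the job is handed in when it is done.

Besides the shell and the picture viewer there is one more tool, called after "Emit:" as a command line: name --pt "numbers of a row" for each row, then --argument value for the rest. jog_arm: Moves the arm, as the interface text tells. Its arguments: {"type":"object","properties":{"rows":{"type":"array"},"grip_force":{"type":"number"}},"required":["rows"]}

```bash
mkdir -p pics; python3 - <<'E'
from cell import status,cams
import cv2,numpy as np
print(status.get_obs())
for n in("top","scene"):
    p,d=cams.read_camera(n); cv2.imwrite(f"pics/{n}0.png",p[:,:,::-1]); np.save(f"{n}0.npy",d)
    print(n,cams.camera_params(n))
a,b=cv2.imread("pics/top0.png"),cv2.imread("pics/scene0.png")
cv2.imwrite("pics/top0b.png",cv2.resize(a,(800,600)))
E
```

```text
{'time_s': 0.0, 'qpos': array([-66.22779789,  18.44075876,  -4.01526282,  83.17639454,
         1.29369233,  78.5409527 ,  -3.26080892]), 'joint_velocities': array([ 0.12553436,  0.11692352, -0.04680903,  0.06183656, -0.07421218,
        0.00514995,  0.08855284]), 'effort': array([ 1.29868763e-04, -4.91274691e+01, -4.03742613e-01, -3.12516475e+01,
       -6.38633547e-02,  4.40821680e-02,  1.56555138e-04]), 'tool_pos': array([0.25354977, 0.59828045, 0.40362879]), 'tool_rot': array([1.79995366e+02, 1.12933570e-01, 6.70362512e+01]), 'force': array([ 0.35479737,  0.20022116, -0.51083279]), 'wrist_torque': array([-0.0063102 , -0.01292436,  0.07916093]), 'grip_width': 0.08727312764772432}
top {'vfov': 49.65774394644157, 'cx': 263.37961793196894, 'cy': 187.51620157933334, 'eye': array([ 0.36053874, -0.08776912,  1.38191657]), 'attitude': array([  6.80214682,  -0.1489868 , -89.8700719 ])}
scene {'vfov': 56.308671542151224, 'cx': 257.3239158827355, 'cy': 191.4032744337339, 'eye': array([ 0.87450375, -0.56350956,  0.70124065]), 'attitude': array([44.58189458, -1.02255927, 35.26699883])}
```

View pics/top0b.png

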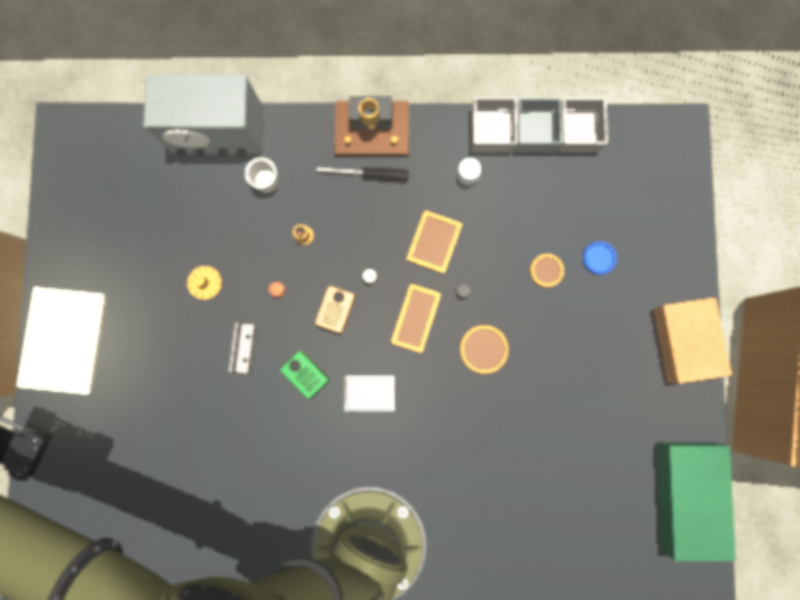

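View pics/scene0.png

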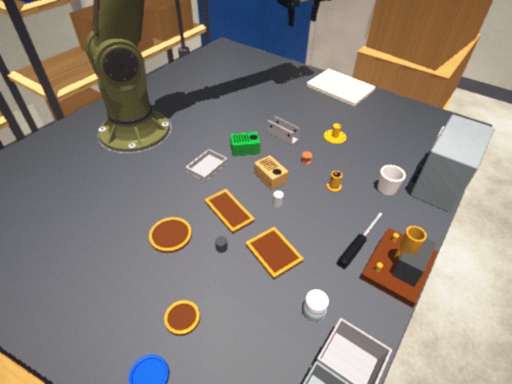

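The top view (800x600 scale) shows:
- **Parts:** holder (303,234), dial (204,282), bracket (241,348), tan housing (336,309).
- **Nests:** wide (434,241), narrow (416,318), large round (484,349), small round (547,269).
- **Look-alikes:** green housing (304,374) and blue round nest (600,258). Both are excluded by their colour.

Next I'll measure positions.

```bash
cat >h.py <<'E'
from cell import status,cams,outline_of,landmark_of,env
import cv2,numpy as np
from scipy.spatial.transform import Rotation as Ro
def rot(c): return Ro.from_euler('xyz',c['attitude'],degrees=True).as_matrix()
def world(c,rc,z=None,d=None):
    """pixels (row,col) -> world, on plane z or by depth; pinhole cams"""
    rc=np.atleast_2d(rc).astype(float); f=192/np.tan(np.radians(c['vfov']/2))
    r=np.c_[(rc[:,1]-c['cx'])/f,-(rc[:,0]-c['cy'])/f,-np.ones(len(rc))]@rot(c).T
    s=d if d is not None else (z-c['eye'][2])/r[:,2]
    return c['eye']+r*np.reshape(s,(-1,1))
E
python3 - <<'E'
from h import *
n="top"; p,d=cams.read_camera(n); c=cams.camera_params(n)
tops=dict(housing_c=.045,bracket_c=.045,dial_c=.005,holder_c=.05)
names=list(tops)
for k in names:
    for o in outline_of(n,k)[:3]:
        m=o['pixels']; rc=np.argwhere(m); w=world(c,rc,d=d[m])
        print(k,round(o['conf'],2),o['box'],'px',len(rc),'z pct',np.percentile(w[:,2],[5,50,95]).round(4),'ctr',w.mean(0).round(4))
        t=w[np.abs(w[:,2]-tops[k])<.006][:,:2]
        if len(t)>4: print('   rect@top',cv2.minAreaRect((t*1000).astype(np.float32)))
    for o in landmark_of(n,k)[:2]: print('   lm',round(o['conf'],2),np.round(o['position'],1),world(c,o['position'],z={'housing_c':.0225,'bracket_c':.0225}.get(k,.025)).round(4))
for k in ["nest_wide_seat","nest_narrow_seat","nest_large_round_seat","nest_small_round_seat"]:
    for o in landmark_of(n,k)[:2]: print(k,round(o['conf'],2),np.round(o['position'],1),world(c,o['position'],z=.006).round(4))
# nest colour blobs: saturated orange/brown
hsv=cv2.cvtColor(p,cv2.COLOR_RGB2HSV); m=((hsv[...,1]>90)&(hsv[...,0]<30)&(hsv[...,2]>60)).astype(np.uint8)
N,L,S,C=cv2.connectedComponentsWithStats(m)
for i in range(1,N):
    if 30<S[i,4]<3000:
        rc=np.argwhere(L==i); w=world(c,rc,z=.012)[:,:2]*1000
        print('blob',C[i].round(1),S[i,4],cv2.minAreaRect(w.astype(np.float32)),'mean',w.mean(0).round(1), 'depthz',np.median(world(c,rc,d=d[L==i])[:,2]).round(4))
E
```

```text
housing_c 0.62 [183.8, 224.7, 209.7, 256.8] px 473 z pct [0.0358 0.0441 0.0483] ctr [0.3515 0.1276 0.0431]
   rect@top ((351.4075927734375, 129.47190856933594), (81.74354553222656, 56.26336669921875), 44.795082092285156)
   lm 0.66 [238.8 193.1] [[0.3543 0.1371 0.0225]]
   lm 0.59 [199.9 215.9] [[0.4813 0.065  0.0225]]
bracket_c 0.56 [146.1, 206.1, 166.8, 238.4] px 464 z pct [-0.0021  0.0099  0.0456] ctr [0.4046 0.2594 0.0283]
   rect@top ((406.1806640625, 259.56109619140625), (37.79781723022461, 96.87312316894531), 84.00639343261719)
   lm 0.72 [219.3 154.5] [[0.4172 0.2645 0.0225]]
   lm 0.62 [145.9 192.5] [[0.662  0.1459 0.0225]]
dial_c 0.8 [120.5, 171.4, 143.8, 190.7] px 343 z pct [-0.      0.0051  0.0451] ctr [0.5448 0.3474 0.0225]
   rect@top ((547.433349609375, 352.9691162109375), (65.46543884277344, 67.7663803100586), 2.7038798332214355)
   lm 0.74 [181.2 129.9] [[0.5422 0.3491 0.025 ]]
holder_c 0.67 [188.7, 145.2, 198.0, 158.0] px 90 z pct [0.0063 0.0461 0.0543] ctr [0.644  0.1394 0.0367]
   rect@top ((646.7332153320312, 142.23678588867188), (24.469261169433594, 23.909044265
[... 1492 characters left out ...]
3.48286437988281), 0.15060773491859436) mean [532.8 196.9] depthz 0.0233
blob [265.8 203.3] 884 ((472.15625, -99.70845794677734), (71.2847900390625, 135.35643005371094), 71.87049102783203) mean [471.4 -99.3] depthz 0.0062
blob [217.4 203.9] 48 ((472.2784729003906, 57.768795013427734), (41.84988784790039, 96.26551055908203), 38.61404800415039) mean [469.2  61. ] depthz 0.0357
blob [442.6 218.1] 2065 ((424.90924072265625, -683.1381225585938), (168.58822631835938, 138.3218994140625), 8.864233016967773) mean [ 424.1 -682.5] depthz 0.0595
blob [309.5 223.1] 785 ((406.9148864746094, -243.088623046875), (98.46007537841797, 102.25406646728516), 0.12958155572414398) mean [ 406.5 -243.1] depthz 0.0061
```

```bash
python3 - <<'E'
from h import *
p=cv2.imread("pics/top0.png")[:,:,::-1]; d=np.load("top0.npy"); c=cams.camera_params("top")
def reg(name,x0,x1,y0,y1,zt,tol=.007):
    rc=np.argwhere(np.ones(d[y0:y1,x0:x1].shape))+[y0,x0]; w=world(c,rc,d=d[y0:y1,x0:x1].ravel())
    t=w[abs(w[:,2]-zt)<tol][:,:2]*1000
    print(name,len(t),cv2.minAreaRect(t.astype(np.float32)),t.mean(0).round(1))
reg('housing',192,236,175,222,.045)
reg('bracket',138,170,200,245,.045)
reg('holder top',180,210,138,165,.05)
reg('knob',115,150,165,195,.045)
reg('green',172,215,218,260,.045)
reg('orange cap',168,186,176,194,.023,.01); reg('white cap',226,248,166,186,.03,.02); reg('grey',286,306,176,196,.02,.012)
reg('tray',218,256,236,268,.012,.006)
a=p[130:270,120:400]; cv2.imwrite("pics/crop1.png",cv2.resize(a[:,:,::-1],None,fx=2.8,fy=2.8,interpolation=cv2.INTER_CUBIC))
E
```

```text
housing 445 ((509.636474609375, 58.73064041137695), (62.70819091796875, 135.38905334472656), 64.33328247070312) [488.2  68.2]
bracket 93 ((406.5518493652344, 259.6606750488281), (37.46488571166992, 97.66085052490234), 83.34081268310547) [406.7 259.5]
holder top 66 ((650.0272216796875, 142.4340057373047), (26.601009368896484, 27.761367797851562), 28.7359619140625) [649.4 142.5]
knob 44 ((546.707275390625, 354.09051513671875), (19.81886863708496, 22.48179054260254), 0.3030235171318054) [546.8 353.3]
green 453 ((351.7383117675781, 129.92520141601562), (82.90852355957031, 56.4080924987793), 45.18161392211914) [352.2 129. ]
orange cap 62 ((531.5567626953125, 196.50209045410156), (27.619062423706055, 23.732358932495117), 87.86658477783203) [531.7 195.8]
white cap 58 ((557.1749267578125, -2.805232048034668), (23.975387573242188, 23.24203109741211), 1.3076658248901367) [556.8  -2.7]
grey 52 ((528.0858154296875, -193.99798583984375), (34.731685638427734, 24.833784103393555), 88.368896484375) [ 527.1 -197.7]
tray 79 ((315.06536865234375, -2.3296279907226562), (70.78083801269531, 97.76992797851562), 0.4966793656349182) [315.8   3.2]
```

View pics/crop1.png

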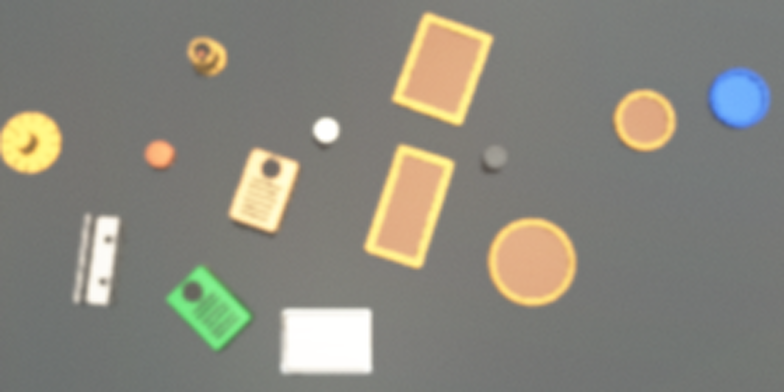

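Crop check: the tan housing is at (264,190), and the green one at (208,308) isn't wanted. The brass small nest is at (645,120), and the blue round one at (739,98) isn't wanted. Next I'll refine the housing position and plan the first move.

```bash
cat >>h.py <<'E'
def plan(x,y,yaw=None,z=None):
    """tool-frame shift to world x,y,z first, then the turn about tool z"""
    s=status.get_obs(); p=s['tool_pos']; R=Ro.from_euler('xyz',s['tool_rot'],degrees=True)
    t=np.array([x,y,p[2] if z is None else z]); dl=R.inv().apply(t-p)
    turn=0 if yaw is None else (s['tool_rot'][2]-yaw+180)%360-180
    print('t',round(s['time_s'],2),'pos',p.round(4),'rot',s['tool_rot'].round(2),'w',round(s['grip_width'],4),'q',s['qpos'].round(0),'\n shift mm',(dl*1000).round(1),'turn z',round(turn,2))
E
python3 - <<'E'
from h import *
d=np.load("top0.npy"); c=cams.camera_params("top")
x0,x1,y0,y1=194,228,178,219
rc=np.argwhere(np.ones(d[y0:y1,x0:x1].shape))+[y0,x0]; w=world(c,rc,d=d[y0:y1,x0:x1].ravel())
t=w[(abs(w[:,2]-.045)<.007)][:,:2]*1000
print(len(t),cv2.minAreaRect(t.astype(np.float32)),t.mean(0).round(1))
plan(.4065,.2596,83.3)
E
```

```text
440 ((487.57342529296875, 69.20563507080078), (56.3541374206543, 83.52127838134766), 71.02021026611328) [487.4  69. ]
t 0.75 pos [0.2536 0.5985 0.4048] rot [180.    -0.    67.04] w 0.087 q [-66.  18.  -4.  83.   1.  79.  -3.] 
 shift mm [-252.4  273.    -0. ] turn z -16.26
```

Emit:
jog_arm --pt "0 -0.014 0.015 0 0 0 0" --pt "0 -0.028 0.0303 0 0 0 0" --pt "0 -0.028 0.0303 0 0 0 0" --pt "0 -0.028 0.0303 0 0 0 0" --pt "0 -0.028 0.0303 0 0 0 0" --pt "0 -0.028 0.0303 0 0 0 0" --pt "0 -0.028 0.0303 0 0 0 0" --pt "0 -0.028 0.0303 0 0 0 0" --pt "0 -0.028 0.0303 0 0 0 0" --pt "0 -0.0144 0.0156 0 0 0 -5.4" --pt "0 0 0 0 0 0 -5.4" --pt "0 0 0 0 0 0 -5.4" --grip_force 25

```text
time_s: 1.75
tool_pos: [0.4074, 0.2575, 0.4052]
tool_rot: [180.0, -0.1, 83.2]
force: [-0.7, 1.0, -0.2]
grip_width: 0.0869
```

```bash
cat >>h.py <<'E'
def fpix(P,c):
    """world points -> wrist (fisheye equidistant) pixels (col,row)"""
    q=(np.atleast_2d(P)-c['eye'])@rot(c); v=q*[1,-1,-1]; f=192/np.tan(np.radians(c['vfov']/2))
    r=np.linalg.norm(v[:,:2],axis=1); th=np.arctan2(r,v[:,2])
    return np.c_[c['cx']+f*th*v[:,0]/r,c['cy']+f*th*v[:,1]/r]
def wrist(fn,rects=[],circles=[],scale=1.4):
    c=cams.camera_params("wrist"); p,d=cams.read_camera("wrist"); im=cv2.resize(p[:,:,::-1],None,fx=scale,fy=scale)
    def poly(P,col): cv2.polylines(im,[np.int32(fpix(P,c)*scale)],True,col,1)
    for x,y,z,l,w,yaw in rects:
        a=np.radians(yaw); u=np.array([np.cos(a),np.sin(a)])*l/2; v=np.array([-np.sin(a),np.cos(a)])*w/2
        poly([[x+k[0],y+k[1],z] for k in (u+v,u-v,-u-v,-u+v)],(255,0,255))
    for x,y,z,D in circles:
        t=np.linspace(0,2*np.pi,40); poly(np.c_[x+D/2*np.cos(t),y+D/2*np.sin(t),0*t+z],(255,0,255))
    cv2.imwrite(fn,im); np.save('wd.npy',d); np.save('wp.npy',p); return c,p,d
E
python3 - <<'E'
from h import *
print(cams.camera_params("wrist"))
wrist("pics/w1.png",[(.4065,.2596,.045,.1,.036,-6.7),(.4875,.0691,.045,.084,.056,-19),(.4721,-.0997,.012,.13,.066,-18.1),(.6367,-.1384,.012,.112,.084,-20)],[(.649,.1424,.05,.03),(.5467,.353,.005,.07),(.4069,-.2431,.012,.1)])
plan(.4065,.2596,83.3,.195)
E
```

```text
{'vfov': 65.70646984690485, 'cx': 256.07690457609954, 'cy': 193.7792802569392, 'eye': array([0.32591813, 0.26646695, 0.38518537]), 'attitude': array([-1.73346466e+01, -2.50719825e-02,  8.32855601e+01])}
t 1.8 pos [0.407  0.2585 0.4051] rot [ 1.7997e+02 -5.0000e-02  8.3600e+01] w 0.087 q [-46.  -2.  10. 106.   0.  76.  48.] 
 shift mm [  0.9  -0.7 210.1] turn z 0.3
```

View pics/w1.png

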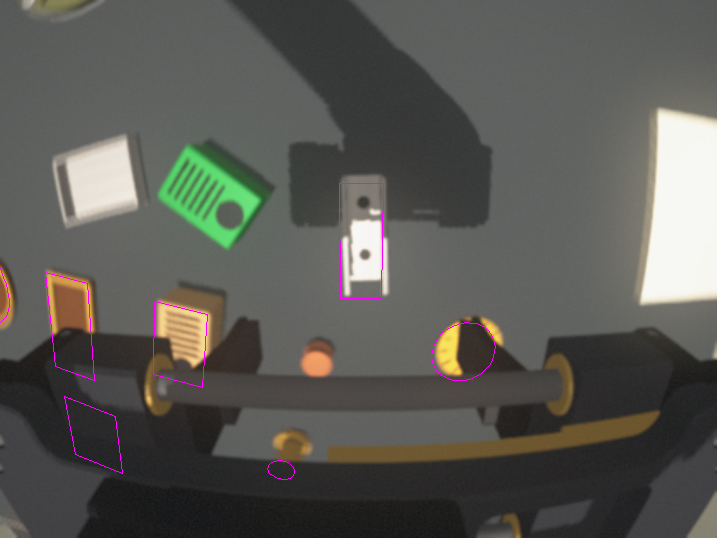

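The wrist view confirms the overlay agrees with the bracket (365,235) to within about 3 mm, and with the housing, nest and dial to a few mm. I'll descend onto the bracket and grip it.

Emit:
jog_arm --pt "0 0.002 -0.002 0.02 0 0 0.3" --pt "0 0 0 0.035 0 0 0" --pt "0 0 0 0.035 0 0 0" --pt "0 0 0 0.035 0 0 0" --pt "0 0 0 0.035 0 0 0" --pt "0 0 0 0.025 0 0 0" --pt "0 0 0 0.015 0 0 0" --pt "0 0 0 0.01 0 0 0" --pt "0.3 0 0 0 0 0 0" --pt "0.6 0 0 0 0 0 0" --pt "1 0 0 0 0 0 0" --pt "1 0 0 0 0 0 0" --grip_force 25

```text
time_s: 2.8
tool_pos: [0.4054, 0.2623, 0.1962]
tool_rot: [179.9, -0.1, 82.9]
force: [0.5, -0.1, 0.6]
grip_width: 0.0681
```

Emit:
jog_arm --pt "1 0 0 0 0 0 0" --pt "1 0 0 0 0 0 0" --pt "1 0 0 0 0 0 0" --pt "1 0 0 0 0 0 0" --pt "1 0 0 0 0 0 0" --pt "1 0 0 0 0 0 0"

```text
time_s: 3.3
tool_pos: [0.4049, 0.262, 0.195]
tool_rot: [180.0, -0.0, 82.9]
force: [0.3, -0.1, 1.9]
grip_width: 0.0362
```

Emit:
jog_arm --pt "1 0 0 -0.01 0 0 0" --pt "1 0 0 -0.025 0 0 0" --pt "1 -0.01 0.0032 -0.03 0 0 0" --pt "1 -0.025 0.0079 -0.015 0 0 0" --pt "1 -0.036 0.0114 0 0 0 0" --pt "1 -0.036 0.0114 0 0 0 0" --pt "1 -0.036 0.0114 0 0 0 0" --pt "1 -0.036 0.0114 0 0 0 0" --pt "1 -0.036 0.0114 0 0 0 0" --pt "1 -0.036 0.0114 0 0 0 0" --pt "1 -0.036 0.0114 0 0 0 0" --pt "1 -0.036 0.0114 0 0 0 0"

```text
time_s: 4.3
tool_pos: [0.4661, -0.0732, 0.2752]
tool_rot: [-180.0, -0.0, 82.9]
force: [1.3, 0.4, -2.8]
grip_width: 0.0359
```

Emit:
jog_arm --pt "1 -0.022 0.007 0 0 0 0" --pt "1 -0.006 0.002 0 0 0 0" --pt "1 0 0 0 0 0 3.5" --pt "1 0 0 0 0 0 4" --pt "1 0 0 0 0 0 3.5" --pt "1 0 0 0 0 0 0"

```text
time_s: 4.8
tool_pos: [0.4717, -0.0996, 0.2747]
tool_rot: [-179.9, -0.0, 71.9]
force: [-0.1, 0.4, -1.6]
grip_width: 0.0356
```

```bash
python3 - <<'E'
from h import *
wrist("pics/w2.png",[(.4721,-.0997,.012,.13,.066,-18.1),(.4721,-.0997,.012,.118,.054,-18.1),(.4875,.0691,.045,.084,.056,-19),(.6367,-.1384,.012,.112,.084,-20)],[(.5751,-.3787,.012,.07),(.4069,-.2431,.012,.1)])
plan(.4721,-.0997,71.9,.202)
E
```

```text
t 4.85 pos [ 0.4718 -0.0996  0.2747] rot [-1.7995e+02 -2.0000e-02  7.2050e+01] w 0.0359 q [-23.   4.  33. 116.  -3.  60.  83.] 
 shift mm [-0.   0.4 72.7] turn z 0.15
```

View pics/w2.png

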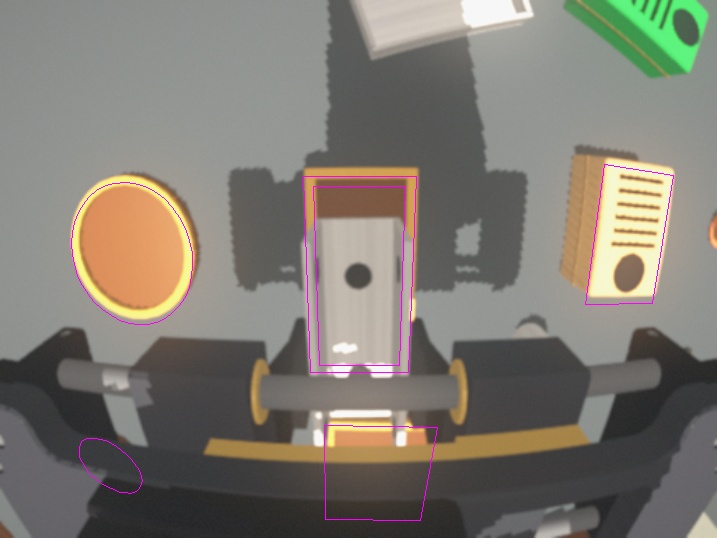

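```bash
python3 - <<'E'
from h import *
c=cams.camera_params("wrist"); a=np.radians(-18.1); u=np.array([np.cos(a),np.sin(a)])
for off in (0,-.003,.003):
    q=np.array([.4718,-.0996])-(.05+off)*u; print('bracket near end floor',off,fpix([[*q,.083]],c)*1.4)
for off in (0,.003,.006):
    q=np.array([.4721,-.0997])-(.065+off)*u; print('nest near end',off,fpix([[*q,.012]],c)*1.4)
    q=np.array([.4069-off,-.2431])-.05*u; q2=np.array([.4069-off,-.2431])+.05*u;print(' large', fpix([[*q,.012],[*q2,.012]],c)*1.4)
# nest rim measured from wrist picture: orange blob
d=np.load('wd.npy'); 
for cc in (245,250,255,260,265): print(cc,[ (r,round(float(d[r,cc]),3)) for r in range(112,165,4)])
E
```

```text
bracket near end floor 0 [[360.36266062 222.42861768]]
bracket near end floor -0.003 [[360.33190331 229.43210152]]
bracket near end floor 0.003 [[360.39329848 215.38105521]]
nest near end 0 [[359.95599725 175.45038273]]
 large [[119.36977428 181.65228442]
 [138.64539584 323.60824292]]
nest near end 0.003 [[359.97568813 170.32875853]]
 large [[117.9129671  177.44994083]
 [136.84535548 319.87669322]]
nest near end 0.006 [[359.99529771 165.19972726]]
 large [[116.47346954 173.25341036]
 [135.05120624 316.12541072]]
245 [(112, 0.245), (116, 0.248), (120, 0.236), (124, 0.237), (128, 0.244), (132, 0.246), (136, 0.246), (140, 0.246), (144, 0.247), (148, 0.248), (152, 0.249), (156, 0.175), (160, 0.173), (164, 0.174)]
250 [(112, 0.245), (116, 0.247), (120, 0.236), (124, 0.236), (128, 0.242), (132, 0.244), (136, 0.245), (140, 0.247), (144, 0.247), (148, 0.248), (152, 0.25), (156, 0.173), (160, 0.174), (164, 0.175)]
255 [(112, 0.245), (116, 0.247), (120, 0.235), (124, 0.237), (128, 0.243), (132, 0.244), (136, 0.244), (140, 0.247), (144, 0.248), (148, 0.249), (152, 0.25), (156, 0.174), (160, 0.174), (164, 0.175)]
260 [(112, 0.246), (116, 0.245), (120, 0.236), (124, 0.236), (128, 0.243), (132, 0.245), (136, 0.244), (140, 0.246), (144, 0.247), (148, 0.248), (152, 0.251), (156, 0.173), (160, 0.174), (164, 0.174)]
265 [(112, 0.245), (116, 0.246), (120, 0.235), (124, 0.236), (128, 0.243), (132, 0.245), (136, 0.245), (140, 0.246), (144, 0.247), (148, 0.248), (152, 0.249), (156, 0.173), (160, 0.174), (164, 0.174)]
```

Emit:
jog_arm --pt "1 0 -0.002 0.01 0 0 0" --pt "1 0 0 0.02 0 0 0" --pt "1 0 0 0.02 0 0 0" --pt "1 0 0 0.012 0 0 0" --pt "1 0 0 0.007 0 0 0" --pt "1 0 0 0.003 0 0 0" --pt "1 0 0 0.0012 0 0 0" --pt "1 0 0 0 0 0 0" --pt "0.55 0 0 0 0 0 0" --pt "0.3 0 0 0 0 0 0" --pt "0.3 0 0 0 0 0 0" --pt "0.3 0 0 0 0 0 0"

```text
time_s: 5.85
tool_pos: [0.4706, -0.0997, 0.2023]
tool_rot: [179.9, -0.0, 71.9]
force: [0.4, -0.0, 0.8]
grip_width: 0.052
```

Emit:
jog_arm --pt "0.3 0 0 0 0 0 0" --pt "0.3 0 0 -0.01 0 0 0" --pt "0.3 0 0 -0.03 0 0 0" --pt "0.2 0 0 -0.035 0 0 0" --pt "0 0 0 -0.035 0 0 0" --pt "0 0 0 -0.03 0 0 0" --pt "0 0 0 0 0 0 0"

```text
time_s: 6.43
tool_pos: [0.4721, -0.1005, 0.3486]
tool_rot: [179.4, -0.2, 71.9]
force: [0.4, 0.2, -0.5]
grip_width: 0.08
```

```bash
python3 - <<'E'
from h import *
plan(.4875,.0691,71,.195)
E
```

```text
t 6.43 pos [ 0.4721 -0.1005  0.3486] rot [179.37  -0.25  71.91] w 0.08 q [-24.  -1.  33. 112.   1.  69.  81.] 
 shift mm [165.4 -39.8 153.9] turn z 0.91
```

Emit:
jog_arm --pt "0 0.015 -0.0036 0 0 0 0" --pt "0 0.035 -0.0084 0 0 0 0" --pt "0 0.035 -0.0084 0 0 0 0" --pt "0 0.035 -0.0084 0 0 0 0" --pt "0 0.03 -0.0072 0 0 0 0.9" --pt "0 0.015 -0.0036 0 0 0 0" --pt "0 0 0 0 0 0 0" --pt "0 0 0 0 0 0 0"

```text
time_s: 7.1
tool_pos: [0.4838, 0.07, 0.3417]
tool_rot: [180.0, 0.0, 71.1]
force: [1.1, -0.1, 0.0]
grip_width: 0.0868
```

```bash
python3 - <<'E'
from h import *
wrist("pics/w3.png",[(.4721,-.0997,.012,.13,.066,-18.1),(.4875,.0691,.045,.084,.056,-19)])
plan(.4875,.0691,71,.195)
E
```

```text
t 7.15 pos [0.4838 0.0687 0.3417] rot [1.7998e+02 4.0000e-02 7.1010e+01] w 0.0871 q [-34.   1.  23. 111.  -0.  68.  60.] 
 shift mm [  1.7   3.3 146.7] turn z 0.01
```

View pics/w3.png

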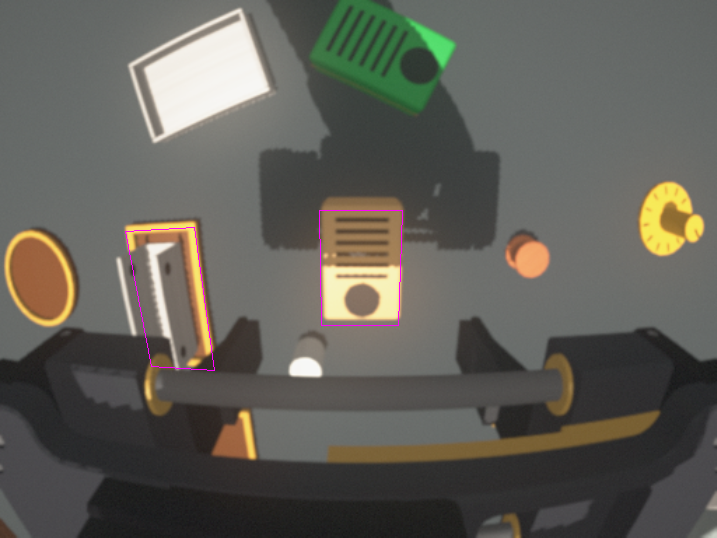

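```bash
cat >>h.py <<'E'
def topcheck(x0,x1,y0,y1,zt,tol=.006):
    """rect of top-camera depth points near height zt inside a world box"""
    p,d=cams.read_camera("top"); c=cams.camera_params("top"); rc=np.argwhere(d>0); w=world(c,rc,d=d[d>0])
    k=(w[:,0]>x0)&(w[:,0]<x1)&(w[:,1]>y0)&(w[:,1]<y1)&(abs(w[:,2]-zt)<tol); t=w[k]
    print('n',len(t),'rect',cv2.minAreaRect((t[:,:2]*1000).astype(np.float32)),'z',np.percentile(t[:,2],[10,50,90]).round(4))
    return p,d,c
E
python3 - <<'E'
from h import *
topcheck(.40,.55,-.15,-.05,.051,.012)
c=cams.camera_params("wrist"); a=np.radians(-18.1); R=np.array([[np.cos(a),-np.sin(a)],[np.sin(a),np.cos(a)]])
for x,y in ((.467,-.098),(.472,-.0997)):
    print(np.c_[[fpix([[*(R@[i*.05,j*.018]+[x,y]),.051]],c)[0]*1.4 for i,j in((-1,-1),(-1,1),(1,1),(1,-1))]].round())
E
```

```text
n 63 rect ((472.50079345703125, -101.72921752929688), (35.821414947509766, 98.3339614868164), 72.8653793334961) z [0.047  0.0505 0.0546]
[[120. 253.]
 [160. 252.]
 [182. 372.]
 [144. 370.]]
[[121. 260.]
 [161. 259.]
 [183. 378.]
 [146. 375.]]
```

Top depth gives the bracket at (472.5,-101.7), yaw -17°, walls' top at 50.5 mm, so it is seated. In the wrist view the tan housing (361,265) matches its overlay. Grasping the housing.

Emit:
jog_arm --pt "0 0.0015 0.0025 0.015 0 0 0" --pt "0 0 0 0.035 0 0 0" --pt "0 0 0 0.035 0 0 0" --pt "0 0 0 0.03 0 0 0" --pt "0 0 0 0.02 0 0 0" --pt "0 0 0 0.01 0 0 0" --pt "0 0 0 0.0017 0 0 0" --pt "0.3 0 0 0 0 0 0" --pt "1 0 0 0 0 0 0" --pt "1 0 0 0 0 0 0" --pt "1 0 0 0 0 0 0" --pt "1 0 0 0 0 0 0"

```text
time_s: 8.2
tool_pos: [0.4872, 0.0702, 0.1959]
tool_rot: [179.9, -0.1, 71.0]
force: [-0.6, -0.8, 0.5]
grip_width: 0.0616
```

Emit:
jog_arm --pt "1 0 0 0 0 0 0" --pt "1 0 0 0 0 0 0" --pt "1 0 0 0 0 0 0" --pt "1 0 0 0 0 0 0"

```text
time_s: 8.53
tool_pos: [0.4872, 0.0703, 0.1956]
tool_rot: [180.0, -0.1, 71.0]
force: [-0.8, 0.5, 6.4]
grip_width: 0.0559
```

```bash
python3 - <<'E'
from h import *
plan(.6365,-.1384,70.04,.280)
E
```

```text
t 8.53 pos [0.4872 0.0703 0.1956] rot [ 1.7996e+02 -6.0000e-02  7.1040e+01] w 0.0559 q [-32.  12.  23. 118.  -6.  51.  65.] 
 shift mm [-148.8  209.1  -84.4] turn z 1.0
```

Emit:
jog_arm --pt "1 0 0 -0.01 0 0 0" --pt "1 0 0 -0.025 0 0 0" --pt "1 0 0 -0.03 0 0 0" --pt "1 -0.01 0.014 -0.019 0 0 0" --pt "1 -0.022 0.031 0 0 0 0" --pt "1 -0.022 0.031 0 0 0 0" --pt "1 -0.022 0.031 0 0 0 0" --pt "1 -0.022 0.031 0 0 0 0" --pt "1 -0.022 0.031 0 0 0 0" --pt "1 -0.018 0.025 0 0 0 0" --pt "1 -0.011 0.015 0 0 0 1" --pt "1 0 0 0 0 0 0"

```text
time_s: 9.53
tool_pos: [0.6366, -0.1438, 0.2787]
tool_rot: [179.9, 0.2, 69.7]
force: [-0.4, 0.1, -1.6]
grip_width: 0.0559
```

Emit:
jog_arm --pt "1 0 0 0 0 0 0" --pt "1 0 0 0 0 0 0"

```text
time_s: 9.7
tool_pos: [0.6355, -0.1377, 0.2783]
tool_rot: [-179.9, -0.0, 70.1]
force: [-0.7, 0.0, -1.2]
grip_width: 0.0564
```

```bash
python3 - <<'E'
from h import *
c,p,d=wrist("pics/w4.png",[(.6367,-.1384,.012,.112,.084,-20),(.6367,-.1384,.012,.1,.072,-20)],[(.5751,-.3787,.012,.07),(.649,.1424,.05,.03)])
plan(.6367,-.1384,70.04,.202)
s=status.get_obs(); a=np.radians(s['tool_rot'][2]-90); u=np.array([np.cos(a),np.sin(a)])
q=s['tool_pos']
print('housing near bottom edge expected row',(fpix([[*(q[:2]-.042*u),q[2]-.195]],c)*1.4)[0], 'top edge',(fpix([[*(q[:2]-.042*u),q[2]-.15]],c)*1.4)[0])
print([(r,round(float(d[r,256]),3)) for r in range(90,200,4)])
E
```

```text
t 9.75 pos [ 0.6356 -0.1371  0.2785] rot [-1.799e+02 -5.000e-02  7.013e+01] w 0.0556 q [-14.  25.  30.  93. -14.  66.  90.] 
 shift mm [-0.9  1.6 76.5] turn z 0.09
housing near bottom edge expected row [361.10401566 239.40084643] top edge [361.92647631 269.9604617 ]
[(90, 0.244), (94, 0.243), (98, 0.245), (102, 0.246), (106, 0.247), (110, 0.249), (114, 0.249), (118, 0.25), (122, 0.251), (126, 0.253), (130, 0.253), (134, 0.243), (138, 0.244), (142, 0.25), (146, 0.251), (150, 0.254), (154, 0.252), (158, 0.254), (162, 0.255), (166, 0.172), (170, 0.163), (174, 0.153), (178, 0.144), (182, 0.138), (186, 0.137), (190, 0.136), (194, 0.138), (198, 0.138)]
```

View pics/w4.png

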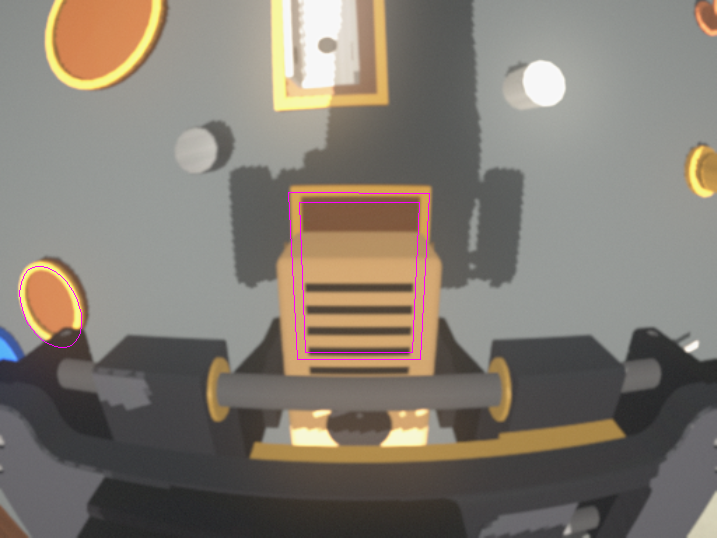

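Wrist view: nest rim near edge is at row 186 and the housing's lower edge at row 232. Both are about 3–4 mm nearer the camera than the overlay, so the net offset is only about 1 mm. Lowering.

Emit:
jog_arm --pt "1 -0.001 0.0006 0.01 0 0 0" --pt "1 0 0 0.02 0 0 0" --pt "1 0 0 0.02 0 0 0" --pt "1 0 0 0.014 0 0 0" --pt "1 0 0 0.008 0 0 0" --pt "1 0 0 0.003 0 0 0" --pt "1 0 0 0.0015 0 0 0" --pt "1 0 0 0 0 0 0" --pt "0.3 0 0 0 0 0 0" --pt "0.12 0 0 0 0 0 0" --pt "0.12 0 0 0 0 0 0" --pt "0.12 0 0 0 0 0 0"

```text
time_s: 10.75
tool_pos: [0.6366, -0.14, 0.2032]
tool_rot: [179.9, -0.0, 70.0]
force: [-0.2, 0.1, -1.1]
grip_width: 0.072
```

Emit:
jog_arm --pt "0.12 0 0 0 0 0 0" --pt "0.12 0 0 -0.01 0 0 0" --pt "0.12 0 0 -0.03 0 0 0" --pt "0.1 0 0 -0.035 0 0 0" --pt "0 0 0 -0.035 0 0 0" --pt "0 0 0 -0.02 0 0 0" --pt "0 0 0 0 0 0 0"

```text
time_s: 11.33
tool_pos: [0.6377, -0.1409, 0.3395]
tool_rot: [179.4, -0.1, 70.0]
force: [0.2, -0.3, 0.4]
grip_width: 0.0854
```

```bash
python3 - <<'E'
from h import *
plan(.649,.1424,70,.197)
E
```

```text
t 11.33 pos [ 0.6377 -0.1409  0.3395] rot [ 1.794e+02 -1.500e-01  7.001e+01] w 0.0854 q [-14.  22.  31.  89. -12.  71.  89.] 
 shift mm [269.7 -87.7 142.3] turn z 0.01
```

Emit:
jog_arm --pt "0 0.015 -0.0048 0 0 0 0" --pt "0 0.035 -0.0112 0 0 0 0" --pt "0 0.037 -0.0118 0 0 0 0" --pt "0 0.037 -0.0118 0 0 0 0" --pt "0 0.037 -0.0118 0 0 0 0" --pt "0 0.037 -0.0118 0 0 0 0" --pt "0 0.035 -0.0112 0 0 0 0" --pt "0 0.025 -0.008 0 0 0 0" --pt "0 0.012 -0.004 0 0 0 0" --pt "0 0 0 0 0 0 0" --pt "0 0 0 0 0 0 0"

```text
time_s: 12.25
tool_pos: [0.6472, 0.1424, 0.3321]
tool_rot: [180.0, 0.1, 70.0]
force: [0.1, 0.1, -0.2]
grip_width: 0.0871
```

```bash
python3 - <<'E'
from h import *
wrist("pics/w5.png",[(.6367,-.1384,.012,.112,.084,-20)],[(.649,.1424,.05,.03),(.649,.1424,.008,.04)])
plan(.649,.1424,70,.197)
topcheck(.56,.72,-.22,-.06,.051,.01)
E
```

```text
t 12.3 pos [0.6474 0.1406 0.3323] rot [1.7996e+02 1.2000e-01 6.9880e+01] w 0.0868 q [-34.  23.  25.  87. -10.  72.  63.] 
 shift mm [  2.5   0.8 135.3] turn z -0.12
n 435 rect ((636.8958740234375, -141.0502471923828), (56.099525451660156, 85.39773559570312), 70.1194839477539) z [0.0468 0.0507 0.0545]
```

View pics/w5.png

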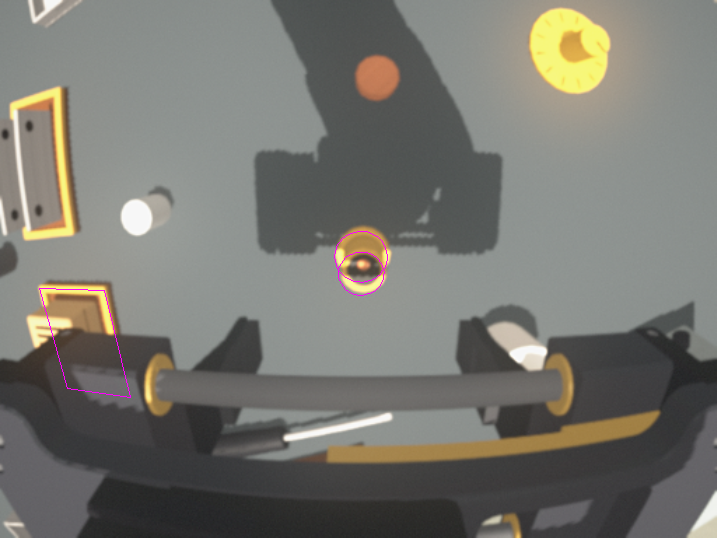

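```bash
python3 - <<'E'
from h import *
topcheck(.69,.86,.16,.34,.07,.05)
topcheck(.69,.80,-.1,.14,.03,.02)
E
```

```text
n 16 rect ((842.9424438476562, 288.412109375), (8.455110549926758, 105.8061752319336), 13.003108978271484) z [0.0942 0.1108 0.1171]
n 268 rect ((786.3016967773438, 16.1790771484375), (197.39173889160156, 25.28437614440918), 87.36740112304688) z [0.0146 0.0214 0.0268]
```

```bash
python3 - <<'E'
from h import *
d=np.load("top0.npy"); c=cams.camera_params("top"); rc=np.argwhere(d>0); w=world(c,rc,d=d[d>0])
k=(w[:,0]>.69)&(w[:,0]<.88)&(w[:,1]>.16)&(w[:,1]<.34)&(w[:,2]>.02)
t=w[k]; print(t.min(0),t.max(0),len(t))
t=t[t[:,2]<.09]; print(cv2.minAreaRect((t[t[:,0]<.81][:,:2]*1000).astype(np.float32)))
E
```

```text
[0.74241866 0.19486896 0.02000705] [0.87994857 0.33993587 0.16807574] 1387
((771.900390625, 226.54635620117188), (61.221961975097656, 61.4246940612793), 26.84140968322754)
```

Emit:
jog_arm --pt "0 0.0025 0 0.015 0 0 0" --pt "0 0 0 0.03 0 0 0" --pt "0 0 0 0.035 0 0 0" --pt "0 0 0 0.03 0 0 0" --pt "0 0 0 0.016 0 0 0" --pt "0 0 0 0.0095 0 0 0" --pt "0.3 0 0 0 0 0 0" --pt "0.5 0 0 0 0 0 0" --pt "0.6 0 0 0 0 0 0" --pt "1 0 0 0 0 0 0" --pt "1 0 0 0 0 0 0" --pt "1 0 0 0 0 0 0" --grip_force 20

```text
time_s: 13.45
tool_pos: [0.6484, 0.1459, 0.198]
tool_rot: [179.9, -0.1, 70.0]
force: [-0.1, -0.1, 0.7]
grip_width: 0.0547
```

Emit:
jog_arm --pt "1 0 0 0 0 0 0" --pt "1 0 0 0 0 0 0" --pt "1 0 0 0 0 0 0" --pt "1 0 0 0 0 0 0" --pt "1 0 0 0 0 0 0"

```text
time_s: 13.87
tool_pos: [0.6481, 0.1459, 0.1969]
tool_rot: [-180.0, -0.0, 70.0]
force: [0.4, -0.9, 0.4]
grip_width: 0.0292
```

```bash
python3 - <<'E'
from h import *
plan(.5751,-.3787,70,.290)
E
```

```text
t 13.87 pos [0.6481 0.1459 0.1969] rot [-180.     -0.     70.04] w 0.0292 q [-33.  31.  23.  94. -14.  58.  65.] 
 shift mm [-518.   110.5  -93.1] turn z 0.04
```

Emit:
jog_arm --pt "1 0 0 -0.01 0 0 0" --pt "1 0 0 -0.025 0 0 0" --pt "1 0 0 -0.03 0 0 0" --pt "1 -0.01 0.0021 -0.02 0 0 0" --pt "1 -0.025 0.0053 -0.008 0 0 0" --pt "1 -0.037 0.0079 0 0 0 0" --pt "1 -0.037 0.0079 0 0 0 0" --pt "1 -0.037 0.0079 0 0 0 0" --pt "1 -0.037 0.0079 0 0 0 0" --pt "1 -0.037 0.0079 0 0 0 0" --pt "1 -0.037 0.0079 0 0 0 0" --pt "1 -0.037 0.0079 0 0 0 0"

```text
time_s: 14.87
tool_pos: [0.606, -0.1537, 0.2906]
tool_rot: [180.0, -0.0, 70.0]
force: [0.9, 0.4, -1.4]
grip_width: 0.0296
```

Emit:
jog_arm --pt "1 -0.037 0.0079 0 0 0 0" --pt "1 -0.037 0.0079 0 0 0 0" --pt "1 -0.037 0.0079 0 0 0 0" --pt "1 -0.037 0.0079 0 0 0 0" --pt "1 -0.037 0.0079 0 0 0 0" --pt "1 -0.025 0.0053 0 0 0 0" --pt "1 -0.014 0.003 0 0 0 0" --pt "1 0 0 0 0 0 0" --pt "1 0 0 0 0 0 0"

```text
time_s: 15.62
tool_pos: [0.5751, -0.3786, 0.2899]
tool_rot: [-180.0, -0.1, 70.0]
force: [0.6, 0.9, -0.9]
grip_width: 0.0292
```

```bash
python3 - <<'E'
from h import *
c,p,d=wrist("pics/w6.png",[],[(.5751,-.3787,.012,.07),(.5751,-.3787,.012,.058),(.4069,-.2431,.012,.1)])
plan(.5751,-.3787,70,.2035)
q=status.get_obs()['tool_pos']; t=np.linspace(0,2*np.pi,60)
f=fpix(np.c_[q[0]+.02*np.cos(t),q[1]+.02*np.sin(t),0*t+q[2]-.197],c)*1.4
print('expected foot px: cols',f[:,0].min(),f[:,0].max(),'top row',f[:,1].min(),'nest near row expected',(fpix([[.5751-.94*.035,-.3787+.342*.035,.012]],c)*1.4))
print([(r,round(float(d[r,258]),3)) for r in range(120,200,3)])
E
```

```text
t 15.67 pos [ 0.576  -0.377   0.2897] rot [-1.7998e+02 -1.3000e-01  7.0130e+01] w 0.0294 q [  7.  30.  34.  86. -17.  69. 113.] 
 shift mm [-2.1 -0.2 86.2] turn z 0.13
expected foot px: cols 320.607859285071 405.83385164720625 top row 286.17846240275844 nest near row expected [[358.93698706 220.64343241]]
[(120, 0.262), (123, 0.262), (126, 0.265), (129, 0.265), (132, 0.266), (135, 0.267), (138, 0.266), (141, 0.268), (144, 0.268), (147, 0.268), (150, 0.27), (153, 0.264), (156, 0.259), (159, 0.261), (162, 0.268), (165, 0.268), (168, 0.268), (171, 0.269), (174, 0.271), (177, 0.272), (180, 0.272), (183, 0.273), (186, 0.274), (189, 0.275), (192, 0.276), (195, 0.276), (198, 0.277)]
```

View pics/w6.png

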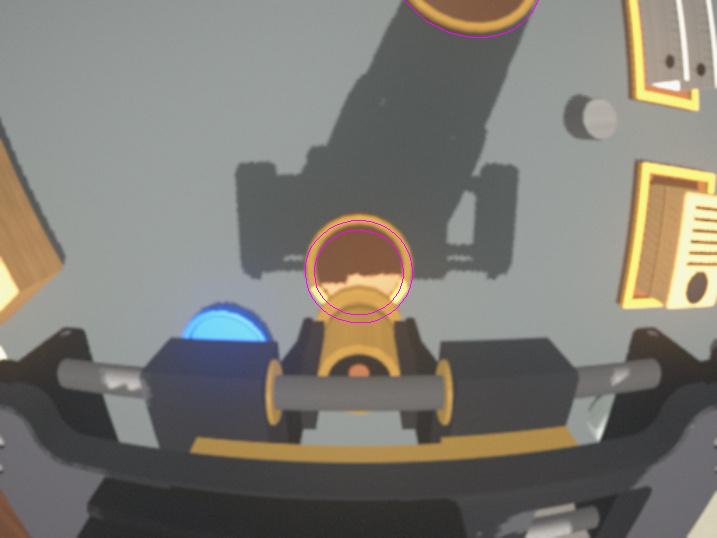

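Wrist view: the holder hangs over the brass small nest (359,268), and the blue look-alike is off to the left. The nest is about 3 mm nearer the camera than assumed, so I'll shift that much and lower.

Emit:
jog_arm --pt "1 -0.001 -0.003 0.01 0 0 0" --pt "1 0 0 0.025 0 0 0" --pt "1 0 0 0.022 0 0 0" --pt "1 0 0 0.014 0 0 0" --pt "1 0 0 0.009 0 0 0" --pt "1 0 0 0.0045 0 0 0" --pt "1 0 0 0.0015 0 0 0" --pt "1 0 0 0 0 0 0" --pt "0.6 0 0 0 0 0 0" --pt "0.35 0 0 0 0 0 0" --pt "0.35 0 0 0 0 0 0" --pt "0.35 0 0 0 0 0 0"

```text
time_s: 16.67
tool_pos: [0.5721, -0.379, 0.2047]
tool_rot: [179.9, 0.0, 70.0]
force: [0.1, 0.6, 0.7]
grip_width: 0.0477
```

Emit:
jog_arm --pt "0.35 0 0 0 0 0 0" --pt "0.35 0 0 -0.01 0 0 0" --pt "0.35 0 0 -0.03 0 0 0" --pt "0.2 0 0 -0.035 0 0 0" --pt "0 0 0 -0.035 0 0 0" --pt "0 0 0 -0.02 0 0 0" --pt "0 0 0 0 0 0 0"

```text
time_s: 17.25
tool_pos: [0.5727, -0.3803, 0.3413]
tool_rot: [179.4, 0.1, 70.0]
force: [-0.0, -0.7, 1.3]
grip_width: 0.0756
```

```bash
python3 - <<'E'
from h import *
plan(.5467,.353,70,.195)
E
```

```text
t 17.25 pos [ 0.5727 -0.3803  0.3413] rot [1.7939e+02 1.0000e-01 7.0020e+01] w 0.0756 q [  6.  27.  35.  83. -16.  74. 112.] 
 shift mm [ 680.5 -276.5  142.1] turn z 0.02
```

Emit:
jog_arm --pt "0 0.015 -0.006 0 0 0 0" --pt "0 0.03 -0.0121 0 0 0 0" --pt "0 0.037 -0.015 0 0 0 0" --pt "0 0.037 -0.015 0 0 0 0" --pt "0 0.037 -0.015 0 0 0 0" --pt "0 0.037 -0.015 0 0 0 0" --pt "0 0.037 -0.015 0 0 0 0" --pt "0 0.037 -0.015 0 0 0 0" --pt "0 0.037 -0.015 0 0 0 0" --pt "0 0.037 -0.015 0 0 0 0" --pt "0 0.037 -0.015 0 0 0 0" --pt "0 0.037 -0.015 0 0 0 0"

```text
time_s: 18.25
tool_pos: [0.555, 0.0704, 0.3343]
tool_rot: [180.0, -0.0, 70.0]
force: [1.5, -0.1, -0.5]
grip_width: 0.0873
```

Emit:
jog_arm --pt "0 0.037 -0.015 0 0 0 0" --pt "0 0.037 -0.015 0 0 0 0" --pt "0 0.037 -0.015 0 0 0 0" --pt "0 0.037 -0.015 0 0 0 0" --pt "0 0.037 -0.015 0 0 0 0" --pt "0 0.037 -0.015 0 0 0 0" --pt "0 0.028 -0.0113 0 0 0 0" --pt "0 0.015 -0.006 0 0 0 0" --pt "0 0 0 0 0 0 0" --pt "0 0 0 0 0 0 0"

```text
time_s: 19.08
tool_pos: [0.5452, 0.3542, 0.3335]
tool_rot: [180.0, 0.1, 70.1]
force: [0.5, -0.8, 0.3]
grip_width: 0.0872
```

```bash
python3 - <<'E'
from h import *
wrist("pics/w7.png",[],[(.5467,.353,.005,.07),(.5467,.353,.045,.024)])
plan(.5467,.353,70,.195)
topcheck(.53,.62,-.43,-.33,.056,.012)
E
```

```text
t 19.13 pos [0.5459 0.3526 0.3337] rot [1.7995e+02 1.1000e-01 6.9940e+01] w 0.0869 q [-47.  21.  15.  89.  -6.  71.  39.] 
 shift mm [  1.    0.5 138.7] turn z -0.06
n 73 rect ((575.9977416992188, -380.1563720703125), (27.290042877197266, 28.203752517700195), 50.05229187011719) z [0.0516 0.0567 0.0604]
```

View pics/w7.png

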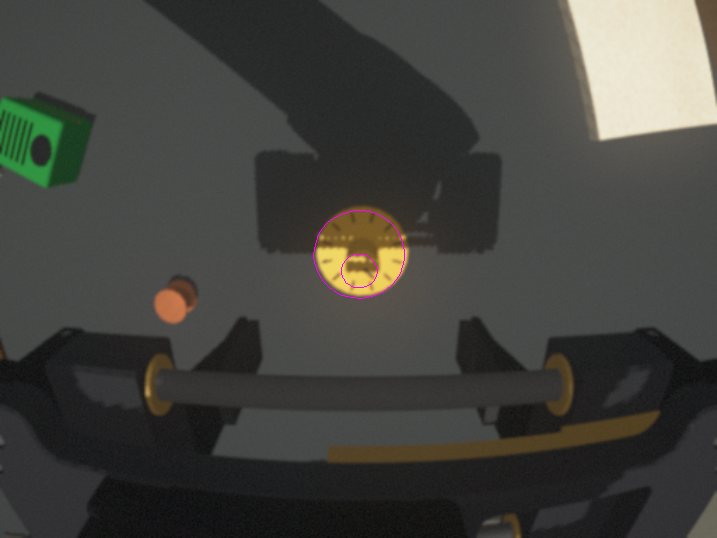

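Holder seated: (576,-380) against the nest at (575,-379), top at 56.7 mm. The dial (360,253) lies on its overlay. Grasping the knob.

Emit:
jog_arm --pt "0 0.001 0 0.015 0 0 0" --pt "0 0 0 0.033 0 0 0" --pt "0 0 0 0.035 0 0 0" --pt "0 0 0 0.03 0 0 0" --pt "0 0 0 0.016 0 0 0" --pt "0 0 0 0.0095 0 0 0" --pt "0.3 0 0 0 0 0 0" --pt "0.5 0 0 0 0 0 0" --pt "0.65 0 0 0 0 0 0" --pt "1 0 0 0 0 0 0" --pt "1 0 0 0 0 0 0" --pt "1 0 0 0 0 0 0"

```text
time_s: 20.18
tool_pos: [0.5459, 0.3556, 0.1965]
tool_rot: [179.9, -0.1, 70.0]
force: [0.3, 0.4, 0.2]
grip_width: 0.0548
```

Emit:
jog_arm --pt "1 0 0 0 0 0 0" --pt "1 0 0 0 0 0 0" --pt "1 0 0 0 0 0 0" --pt "1 0 0 0 0 0 0" --pt "1 0 0 0 0 0 0" --pt "1 0 0 0 0 0 0" --pt "1 0 0 0 0 0 0"

```text
time_s: 20.77
tool_pos: [0.5456, 0.3555, 0.1954]
tool_rot: [180.0, -0.0, 70.0]
force: [0.7, 0.2, 0.6]
grip_width: 0.0233
```

```bash
python3 - <<'E'
from h import *
plan(.4067,-.2431,70,.285)
E
```

```text
t 20.77 pos [0.5456 0.3555 0.1954] rot [ 1.800e+02 -1.000e-02  7.004e+01] w 0.0233 q [-46.  29.  14.  95.  -8.  57.  40.] 
 shift mm [-610.    73.8  -89.7] turn z 0.04
```

Emit:
jog_arm --pt "1 0 0 -0.01 0 0 0" --pt "1 0 0 -0.025 0 0 0" --pt "1 0 0 -0.03 0 0 0" --pt "1 -0.01 0.0012 -0.02 0 0 0" --pt "1 -0.025 0.003 -0.005 0 0 0" --pt "1 -0.037 0.0045 0 0 0 0" --pt "1 -0.037 0.0045 0 0 0 0" --pt "1 -0.037 0.0045 0 0 0 0" --pt "1 -0.037 0.0045 0 0 0 0" --pt "1 -0.037 0.0045 0 0 0 0" --pt "1 -0.037 0.0045 0 0 0 0" --pt "1 -0.037 0.0045 0 0 0 0"

```text
time_s: 21.77
tool_pos: [0.4779, 0.065, 0.2859]
tool_rot: [180.0, -0.0, 70.0]
force: [0.2, -1.0, -1.2]
grip_width: 0.0235
```

Emit:
jog_arm --pt "1 -0.037 0.0045 0 0 0 0" --pt "1 -0.037 0.0045 0 0 0 0" --pt "1 -0.037 0.0045 0 0 0 0" --pt "1 -0.037 0.0045 0 0 0 0" --pt "1 -0.037 0.0045 0 0 0 0" --pt "1 -0.037 0.0045 0 0 0 0" --pt "1 -0.037 0.0045 0 0 0 0" --pt "1 -0.03 0.0036 0 0 0 0" --pt "1 -0.02 0.0024 0 0 0 0" --pt "1 -0.007 0.001 0 0 0 0" --pt "1 0 0 0 0 0 0" --pt "1 0 0 0 0 0 0"

```text
time_s: 22.77
tool_pos: [0.4072, -0.2426, 0.2854]
tool_rot: [-180.0, -0.1, 70.0]
force: [-0.2, 0.1, -2.1]
grip_width: 0.0233
```

```bash
python3 - <<'E'
from h import *
q=status.get_obs()['tool_pos']
c,p,d=wrist("pics/w8.png",[],[(.4069,-.2431,.012,.1),(.4069,-.2431,.012,.088),(q[0],q[1],q[2]-.19,.07)])
plan(.4067,-.2431,70,.2018)
E
```

```text
t 22.82 pos [ 0.4075 -0.2419  0.2853] rot [-1.7998e+02 -6.0000e-02  7.0130e+01] w 0.0235 q [-14.   2.  43. 117.  -2.  61. 100.] 
 shift mm [-1.5 -0.3 83.5] turn z 0.13
```

View pics/w8.png

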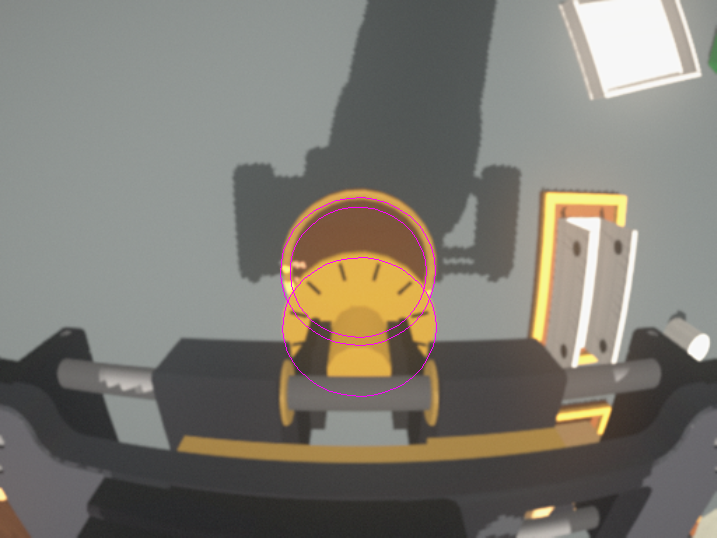

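The dial sits over the large nest: nest near edge at row 190, disc near edge at row 251, net offset about 1.5 mm. Lowering.

Emit:
jog_arm --pt "1 -0.0005 -0.0015 0.01 0 0 0" --pt "1 0 0 0.025 0 0 0" --pt "1 0 0 0.02 0 0 0" --pt "1 0 0 0.014 0 0 0" --pt "1 0 0 0.009 0 0 0" --pt "1 0 0 0.004 0 0 0" --pt "1 0 0 0.0014 0 0 0" --pt "1 0 0 0 0 0 0" --pt "0.65 0 0 0 0 0 0" --pt "0.4 0 0 0 0 0 0" --pt "0.4 0 0 0 0 0 0" --pt "0.4 0 0 0 0 0 0"

```text
time_s: 23.82
tool_pos: [0.4058, -0.2434, 0.2026]
tool_rot: [179.9, -0.0, 70.0]
force: [0.5, 0.5, -0.2]
grip_width: 0.0425
```

Emit:
jog_arm --pt "0.4 0 0 0 0 0 0" --pt "0.4 0 0 -0.01 0 0 0" --pt "0.4 0 0 -0.03 0 0 0" --pt "0.2 0 0 -0.035 0 0 0" --pt "0 0 0 -0.035 0 0 0" --pt "0 0 0 -0.03 0 0 0" --pt "0 0 0 -0.02 0 0 0" --pt "0 0 0 0 0 0 0"

```text
time_s: 24.48
tool_pos: [0.4065, -0.2445, 0.3673]
tool_rot: [179.5, -0.1, 70.0]
force: [1.0, -1.3, 0.1]
grip_width: 0.0775
```

Emit:
jog_arm --pt "0 0.03 -0.01 -0.01 0 0 0" --pt "0 0.038 -0.01 0 0 0 0" --pt "0 0.038 -0.01 0 0 0 0" --pt "0 0.038 -0.01 0 0 0 0" --pt "0 0.038 -0.01 0 0 0 0" --pt "0 0.038 -0.01 0 0 0 0" --pt "0 0.038 -0.01 0 0 0 0" --pt "0 0.038 -0.01 0 0 0 0" --pt "0 0.038 -0.01 0 0 0 0" --pt "0 0.03 -0.006 0 0 0 0" --pt "0 0.01 0 0 0 0 0" --pt "0 0 0 0 0 0 0"

```text
time_s: 25.48
tool_pos: [0.4428, 0.1436, 0.3716]
tool_rot: [-180.0, 0.0, 70.3]
force: [0.5, -0.0, -0.2]
grip_width: 0.0869
```

```bash
python3 - <<'E'
from h import *
for b in ((.34,.47,-.30,-.18,.051,.01),(.34,.47,-.30,-.18,.011,.0035),(.40,.55,-.15,-.05,.051,.012),(.56,.72,-.22,-.06,.051,.01),(.53,.62,-.43,-.33,.056,.012)): p,d,c=topcheck(*b)
cv2.imwrite("pics/top9.png",cv2.resize(p[130:250,200:400,::-1],None,fx=3.9,fy=3.9,interpolation=cv2.INTER_CUBIC))
p,d=cams.read_camera("scene"); cv2.imwrite("pics/scene9.png",cv2.resize(p[:,:,::-1],(768,576)))
E
```

```text
n 44 rect ((408.6092529296875, -245.24197387695312), (19.372905731201172, 22.179838180541992), 0.07111446559429169) z [0.0481 0.051  0.0546]
n 409 rect ((402.04705810546875, -248.15408325195312), (108.79254913330078, 96.29378509521484), 44.989654541015625) z [0.0081 0.0107 0.0135]
n 63 rect ((472.6412658691406, -101.7721939086914), (35.8125114440918, 98.93307495117188), 72.94807434082031) z [0.0461 0.0498 0.0546]
n 436 rect ((637.0516357421875, -141.31593322753906), (55.69384002685547, 85.26335144042969), 70.05901336669922) z [0.0475 0.0509 0.0543]
n 73 rect ((574.8423461914062, -380.376708984375), (27.53535270690918, 29.510360717773438), 89.61611938476562) z [0.0514 0.0559 0.06  ]
```

View pics/top9.png

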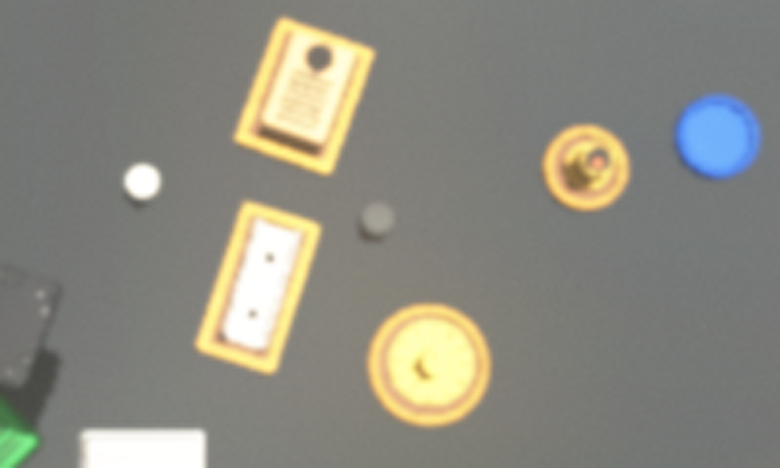

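View pics/scene9.png

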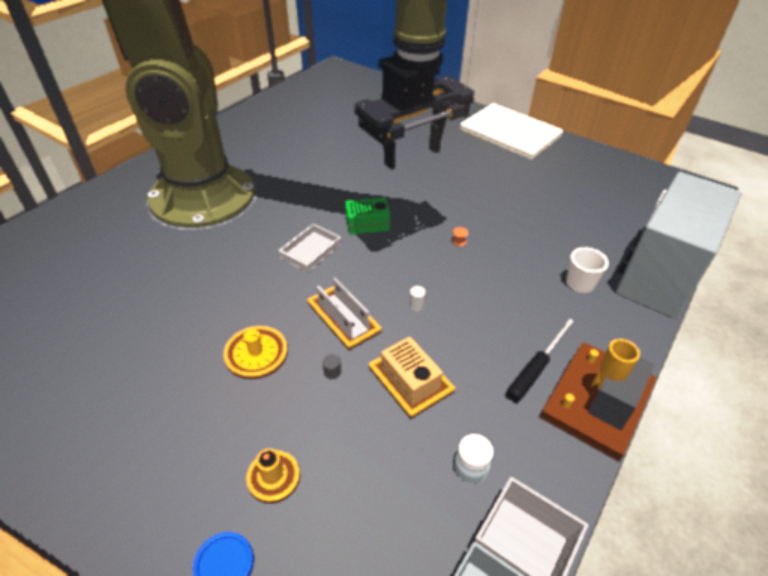

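Both views show all four parts inside their rims and lying flat: housing (305,85), bracket (260,285), dial (430,365) and holder (587,165) in the top crop. The gripper is clear and open, so I'm handing in.

```bash
python3 -c "
from cell import env; print(env.sign_off())"
```

```text
the job is handed in; nothing more can be done
None
```

I placed all four parts in their matching nests, released them and handed the job in at about 26 s on the robot clock. The hand-in gave no verdict. I left the green and blue look-alikes alone, and the gripper ended open and clear of everything.

My last top-camera checks, in mm (top heights are expected to be part height plus the 6 mm nest floor):

| Part | Part centre (x, y) | Nest centre (x, y) | Horizontal offset | Top height, measured / expected |
|---|---|---|---|---|
| Housing | 637, -141 | 637, -138 | about 3 | 50.9 / 51 |
| Bracket | 473, -102 | 472, -100 | about 2 | 49.8 / 51 |
| Dial (knob) | 409, -245 | 407, -243 | about 3 | 51.0 / 51 |
| Holder | 575, -380 | 575, -379 | about 2 | 55.9 / 56 |

- **Alignment:** the housing and bracket long axes are within about 1° of their nests.
- **Views:** the top and scene pictures both show every part flat inside its rim.
- **Disagreements:** the wrist camera put the nests about 4 mm nearer the base than the top camera did. Most held parts showed a similar shift, so I corrected by the difference between part and nest. One check of the dial disc's outline at rim height mixed in points from the rim, so I judged the dial by its knob.

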